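# Hang the graduated gauge on the spring hook

### The arm

A 6-joint arm with a two-finger parallel gripper is mounted at the origin on the work surface. World frame = base frame: x ahead of the robot, y to its left, z up, the work surface at z = 0. Lengths are in mm, angles in degrees, forces in N, time in s.
With the tool pointing down it reaches from about 325 to 900 mm from the base axis. Payload 6.1 kg.
Tool frame: the origin (TCP) lies midway between the tips of the shut fingers; the grasp point (between the pads) lies 19 mm behind it; y points along the fingers, x is the direction in which the jaws open and shut, and the axes are right-handed (so a half turn about y gives the same grasp; the last joint's range is limited). The gripper opens to 85 mm and grips with 20 to 120 N. Pads are 22 mm wide; open, the fingers measure 114 mm over their backs; the gripper's body (76 mm by 85 mm) begins 54 mm behind the grasp point. The pads swing forward as they close: fully open they stand 13 mm farther back than shut.
Start: joints at [-72.714, 12.628, 87.462, -0, 79.91, -7.225], TCP at [259.286, -568.671, 231.3] pointing down, gripper open.
Joint ranges: [-170.65, 170.65], [-52.31, 119.04], [5.05, 147.46], [-71.25, 251.25], [11.57, 151.72], [-153.62, 153.62]. Speed limits (degrees/s): [147.25, 147.25, 172.46, 180, 180, 180].

### API

Orientations are given as [roll, pitch, yaw] about the fixed x, y, z axes, in that order (R = Rz(yaw) Ry(pitch) Rx(roll)).
In Python, from plant import robot gives the robot as it stands.
- The arm moves only by the tool step_arm, never from a script. Its argument "series" is text: rows parted by semicolons, each of 7 numbers parted by spaces: the opening, from 0 (shut) to 1 (fully open), then the shift along the tool's x, y, z in m, then the turn, a rotation vector about the tool's x, y, z in rad. A call has 1 to 12 rows; each row is the pose to reach, as a shift and turn from the pose commanded when the call began, along the tool's axes at that moment; what a row does not reach only later rows make up. A row lasts 1/8 s, in which the tool goes at most 62.5 mm and 10.7 degrees, less where a joint would pass 70% of its speed; a pose out of reach is approached as far as the arm can. A call with a gripper value outside its range is refused whole. The fingers move at their own pace and stop on an object; "newtons" is the grip in N (left out, the last holds). Time passes only in rows, so rows that repeat a pose let the fingers close. It gives the time, the measured TCP pose, the force and the opening at its end, in the units of the state.
- robot.read_state(): the state, without advancing time (a new reading comes with each control period).
- robot.capture(name): name is "scene" or "top" or "wrist"; returns a dict with "image" (400x640x3 uint8, blue, green, red), "range_z" (400x640 float32, mm along the optical axis (not along the pixel's ray), 0 where there is no reading), "fx", "fy", "cx", "cy" (pixels), "extrinsics" (4x4, takes a point from camera to world coordinates). Camera axes: x right, y down, z forward; pixel columns grow to the right and rows downward; lengths in mm; the calibration is good to about 2 mm. The wrist camera is an equidistant fisheye: a pixel r from the principal point sees the ray r / f radians off the axis. A picture is of the moment at which its call begins.
- robot.sign_off(): hands the job in, once; it reports no verdict.
The state is a dict: "clock": time; "joint_pos": joint angles; "qd": joint speeds; "effort": joint torques, N m; "tcp_pos": TCP position; "tcp_rot": TCP orientation; "contact_force": force on the tool from outside, world axes, zero at the start; "ft_torque": the same for the moment, N m; "finger_gap": finger opening in mm.
Only numpy, scipy, OpenCV 4.12 (cv2) and the standard library are available. Lean on these libraries where they do the work, as an engineer would, in place of code of your own. Each camera call takes 0.05 s, during which the arm holds its last target. There are 200 camera calls.

### The job

Lift the graduated gauge plate out of its slotted rest and hang it by its eye on the spring hook, graduated face outward (away from the hook's post). Feel it gently back against the sprung keeper until the eye clears the upturned tip, push it fully down onto the bar so that it is trapped upright and square between keeper and tip, and let go. Do not force the keeper to its end stop, and leave the other things on the bench where they are.

Things in the scene. Friction and masses are not known exactly. Their poses are not given: they have to be found in the camera images.
- gauge: The gauge: flat bare aluminium plate, 10 mm thick (its x), about 0.2 kg, upright in the rest at the start. Origin: centre of its bottom edge; z up the plate, y across. Body 60 mm wide, 100 mm tall, above it a grip tab. Dark graduation lines on its +x face only; the -x face is blank.
- gauge_tab (a point): Point in mid thickness of the gauge's grip tab, 122 mm above its origin. The tab is 34 mm wide and spans 100 to 140 mm above the bottom edge. Pinch it across the 10 mm thickness with the fingertips 103 mm or more above the bottom edge: then they pass above hook tip and keeper.
- gauge_eye (a point): Middle of the eye's upper edge, in mid thickness, 86 mm above the gauge's origin; it bears on the hook's bar when hung. The eye is a rectangular hole through the plate on its centreline, 16 mm wide, from 60 to 86 mm above the bottom edge.
- gauge_front (a point): A point in the air 100 mm straight out (+x) from the gauge's mid plane on the graduated side, 73 mm above its bottom edge: tells which way the marked face looks.
- rest: Fixed dark steel rest, 60 x 90 mm base, with a slot 13 x 63 mm, open at the top, that holds the gauge upright: slot floor 8 mm, wall tops 34 mm above the bench. Origin: centre of its underside; same axes as the gauge standing in it. The gauge pulls straight up; the slot takes it either way round.
- stand: Fixed spring-hook stand. Origin: on the bench under the hook's bar; +x the way the hook points (outward), z up. Base plate 130 x 100 x 12 mm (x from -70 to 60 mm). More than 25 N anywhere between gauge and hook or stand would bend it.
- hook_bar (a point): On the upper side of the hook's bar, straight above the stand's origin (x = y = 0, z = 164 mm). The round bar, 8 mm thick, runs level along the stand's +x out of the clamp and ends in an upturned tip 10 mm wide, 6 mm thick, top at z = 172 mm, inner face at x = 50 mm + e.
- hook_clamp (a point): Top middle of the stand's post (x = -30, z = 172 mm; clamp block 30 x 34 mm) that clamps the bar. e = how far the bar was pulled out of the clamp: 0 to 32 mm, different each time and not in these poses, which are fixed to the stand; feel for it (or see it). Bar held firmly, does not slip.
- hook_keeper (a point): Fixed point of the stand at x = 43, z = 164 mm: the resting keeper's front face is here + e along x. Keeper: flat plate on the bar, 36 mm wide, z 138 to 172 mm, facing the tip, 7 mm from it at rest. Spring: 2.8 N to start it, 0.35 N/mm more, hard stop after 8 mm. Push it back over 3 mm to pass the tip. Keeper and tip rub: the gauge needs some newtons of push down to seat.
- oil: Bystander, leave alone: small white plastic oil bottle with a cap, 40 mm across, 85 mm tall.
- bearing: Bystander, leave alone: steel bearing ring lying flat, 62 mm across, 18 mm high.
- pulley: Bystander, leave alone: grooved steel pulley, 60 mm across, 40 mm high.
- driver: Bystander, leave alone: screwdriver lying on the bench.
- wrench: Bystander, leave alone: wrench lying on the bench.
- jar: Bystander, leave alone: clear round jar with a black lid, 68 mm across, 75 mm tall.
- socket: Bystander, leave alone: plain steel socket standing up, 32 mm across, 45 mm tall.
There are look-alikes about, which are no part of the job. What is meant by the gauge is not blue, and is the larger of those in its own colour. Leave any purple look-alike of the stand alone.

How it is judged (in metres and radians):
At the end, for the whole second after the job is handed in: The gauge hangs at rest on the hook, let go: its eye's upper edge sits on the bar (within 3 mm of 164 mm height, so down behind the tip), centred within 6 mm across the bar, graduated face outward, square to the hook within 0.15 rad and upright within 0.12 rad (z of gauge_eye in the frame of stand between 0.16 and 0.167 m and y of gauge_eye in the frame of stand between -0.006 and 0.006 m and x of gauge_eye in the frame of stand between 0.035 and 0.09 m and x of gauge_front in the frame of stand above 0.12 m and angle between the x axis of gauge and the x axis of stand, either way round below 0.15 rad and angle between gauge's own z axis and vertical below 0.12 rad and contact force between gauge and stand above 1 N and linear speed of gauge below 0.02 m/s and angular speed of gauge below 0.2 rad/s); the robot touches nothing.
It fails at once if the gauge was forced against the hook or its stand with more than 25 N (contact force between gauge and stand above 25 N).
It fails at once if another thing on the bench was pushed away (more than 20 mm) (distance of any of oil, bearing, pulley, driver, wrench, jar, socket from where it was at the start of the episode above 0.02 m).
It also fails if it takes over 72 s, if anything falls off the work surface, if the arm or the gripper's body presses on something with over 40 N, if the wrist force passes 120 N, or if a joint passes its speed limit or range.

## Working session

There is one attempt and no reset: what is moved stays moved. The work goes in short steps, Python scripts to look and compute and a tool call to move; the robot and the scene stay as the last step left them, time stands still between calls to the robot, and variables do not carry over. Pictures are saved under pics/ and viewed, about 8 in all and at most 12, crops included, and the job is handed in when it is done.

Besides the shell and the picture viewer there is one more tool, called after "Emit:" as name(argument=value, ...), one argument or row to a line, values as JSON. step_arm: Moves the arm, as the interface text tells. Its arguments: {"type":"object","properties":{"series":{"type":"string"},"newtons":{"type":"number"}},"required":["series"]}

```bash
mkdir -p pics; ls; cat > h.py <<'E'
import numpy as np,cv2,pickle
from plant import robot
def cap(n):
    c=robot.capture(n); pickle.dump(c,open(f'pics/{n}.pkl','wb')); return c
def ld(n): return pickle.load(open(f'pics/{n}.pkl','rb'))
def cloud(c):
    v,u=np.mgrid[0:400,0:640]; z=c['range_z']
    P=np.stack([(u-c['cx'])/c['fx']*z,(v-c['cy'])/c['fy']*z,z,np.ones_like(z)],-1)
    W=(P@np.array(c['extrinsics']).T)[...,:3]; W[z==0]=np.nan; return W
E
python3 - <<'E'
from h import *
a=cap('scene');b=cap('top')
cv2.imwrite('pics/s.png',a['image']);cv2.imwrite('pics/t.png',b['image'])
print(robot.read_state())
for c in(a,b):print(c['fx'],c['extrinsics'])
E
```

```text
pics
{'clock': 0.1, 'joint_pos': array([-7.27155595e+01,  1.26704410e+01,  8.75194515e+01, -4.93090957e-04,
        7.99098186e+01, -7.22613990e+00]), 'qd': array([-0.09165182, -0.05959682, -0.08869988,  0.03913456,  0.04040209,
       -0.00718634]), 'effort': array([ 1.61416738e-04, -4.98244929e+01, -3.90547049e+01, -2.14360380e-04,
        5.65598777e-03, -2.82043555e-05]), 'tcp_pos': array([ 259.10837614, -568.16361584,  230.30944918]), 'tcp_rot': array([-89.9879392 ,   0.09898019, -65.48932232]), 'contact_force': array([ 0.17736551,  0.76016511, -0.88358916]), 'ft_torque': array([ 0.06228051,  0.01087309, -0.04501444]), 'finger_gap': 85.28908313835471}
405.9253190134754 [[ 7.31745396e-01  4.42340085e-01 -5.18540186e-01  1.02557557e+03]
 [ 6.81410716e-01 -4.57923043e-01  5.70951769e-01 -5.67597074e+02]
 [ 1.51033542e-02 -7.71130168e-01 -6.36498353e-01  7.67398012e+02]
 [ 0.00000000e+00  0.00000000e+00  0.00000000e+00  1.00000000e+00]]
482.9644761296965 [[ 5.43036325e-03 -9.96365358e-01  8.50093253e-02  4.22553285e+02]
 [-9.99806323e-01 -3.80162588e-03  1.93096836e-02 -1.49745000e+01]
 [-1.89163262e-02 -8.50977196e-02 -9.96193029e-01  1.45966409e+03]
 [ 0.00000000e+00  0.00000000e+00  0.00000000e+00  1.00000000e+00]]
```

```bash
sleep 1
```

```text
(no output)
```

View pics/s.png

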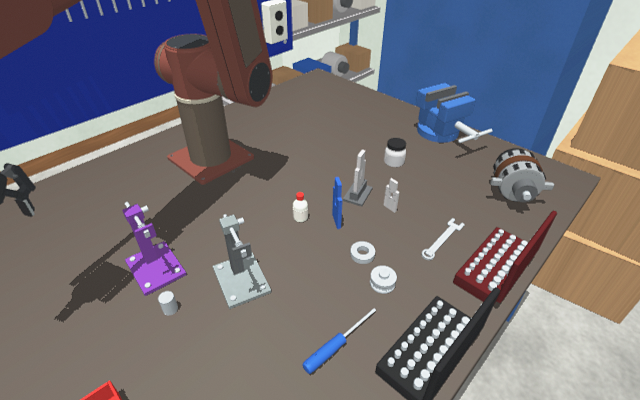

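View pics/t.png

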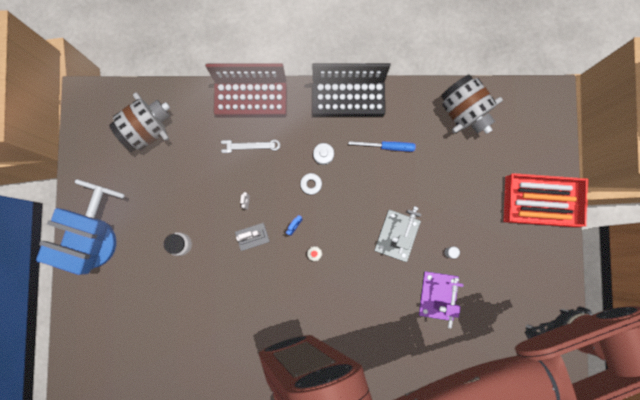

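The scene shows these candidates:
- **Gauge:** a grey plate in the dark rest at scene (358,178), a smaller grey plate at (391,195), and a blue one at (338,203). The one in the rest is the larger grey one.
- **Stand:** a grey one at (240,265) and a purple look-alike at (152,250). The grey one is meant.

I'll confirm in an enlarged crop and measure.

```bash
python3 - <<'E'
from h import *
a=ld('scene');b=ld('top')
r=lambda im,x,y,w,h,s:cv2.resize(im[y:y+h,x:x+w],(w*s,h*s),interpolation=cv2.INTER_CUBIC)
i=a['image'];t=b['image']
top=np.hstack([r(i,325,140,80,75,5),r(i,205,205,80,75,5)][:2])
bot=np.hstack([r(t,225,210,80,45,5),r(t,365,200,80,45,5)])
cv2.imwrite('pics/c1.png',np.vstack([top,bot]))
# top cloud
for nm,c in(('scene',a),('top',b)):
    W=cloud(c)
    def box(x0,x1,y0,y1,z0,z1):
        m=(W[...,0]>x0)&(W[...,0]<x1)&(W[...,1]>y0)&(W[...,1]<y1)&(W[...,2]>z0)&(W[...,2]<z1)
        return W[m]
    if nm=='top':
        for n,(u,v) in dict(gauge=(250,236),stand=(400,236)).items(): print(n,W[v,u])
        g0=W[236,250];s0=W[236,400]
    for n,p,R,bands in(('gauge',g0,60,[(5,32),(32,36),(50,100),(100,135),(135,160)]),('stand',s0,110,[(3,9),(9,15),(60,130),(137,158),(158,166),(166,180)])):
        for z0,z1 in bands:
            q=box(p[0]-R,p[0]+R,p[1]-R,p[1]+R,z0,z1)
            if len(q)>4:
                rc=cv2.minAreaRect(q[:,:2].astype(np.float32)); print(nm,n,z0,z1,len(q),np.round(q.mean(0)),'rect',np.round(rc[0],1),np.round(rc[1],1),round(rc[2],1))
E
```

```text
Traceback (most recent call last):
NameError: name 'g0' is not defined
```

View pics/c1.png

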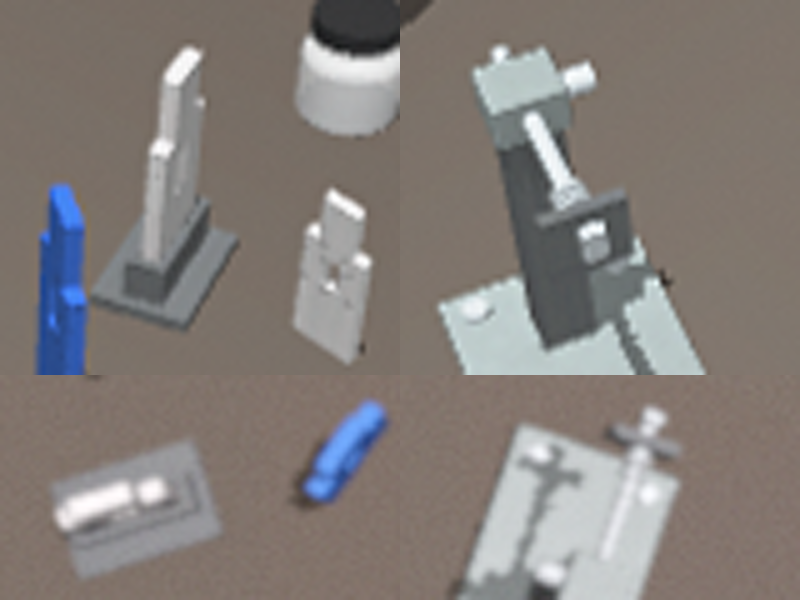

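The crop confirms it: the larger grey plate stands in the dark rest, and the grey hook has its keeper and tip pointing outward. Now the numbers.

```bash
python3 - <<'E'
from h import *
a=ld('scene');b=ld('top')
Wt=cloud(b); g0=Wt[236,250];s0=Wt[240,405]; print(g0,s0)
for nm,c in(('scene',a),('top',b)):
    W=cloud(c)
    def box(x0,x1,y0,y1,z0,z1):
        m=(W[...,0]>x0)&(W[...,0]<x1)&(W[...,1]>y0)&(W[...,1]<y1)&(W[...,2]>z0)&(W[...,2]<z1)
        return W[m]
    for n,p,R,bands in(('gauge',g0,65,[(4,14),(14,32),(30,38),(50,104),(104,112),(112,142),(142,160)]),('stand',s0,110,[(7,16),(60,130),(137,158),(158,169),(169,180)])):
        for z0,z1 in bands:
            q=box(p[0]-R,p[0]+R,p[1]-R,p[1]+R,z0,z1)
            if len(q)>4:
                rc=cv2.minAreaRect(q[:,:2].astype(np.float32)); print(nm,n,z0,z1,len(q),np.round(q.mean(0)),'rect',np.round(rc[0],1),np.round(rc[1],1),round(rc[2],1))
E
```

```text
[467.75155508 181.06796675 109.47339673] [ 457.0496251  -240.60439225  171.16283682]
scene gauge 4 14 231 [481. 180.   7.] rect [478.  189.6] [72.4 94. ] 18.4
scene gauge 14 32 93 [483. 174.  25.] rect [476.  187.5] [23.6 77. ] 14.7
scene gauge 30 38 80 [480. 179.  33.] rect [473.6 188.8] [25.1 78. ] 16.7
scene gauge 50 104 149 [478. 180.  77.] rect [473.8 189.5] [10.6 65.6] 15.7
scene gauge 104 112 32 [478. 179. 107.] rect [475.3 187.8] [ 9.8 60.8] 12.3
scene gauge 112 142 68 [477. 182. 128.] rect [473.5 188.3] [10.7 36.4] 15.0
scene gauge 142 160 32 [473. 187. 146.] rect [471.8 189.1] [10.7 33.3] 22.2
scene stand 7 16 1779 [ 481. -258.   11.] rect [ 449.  -284.5] [189.1 161.5] 70.0
scene stand 60 130 153 [ 459. -250.  101.] rect [ 457.3 -247.8] [34.9 20.2] 28.6
scene stand 137 158 182 [ 503. -259.  148.] rect [ 494.6 -254.5] [ 48.2 108.9] 62.6
scene stand 158 169 276 [ 495. -252.  164.] rect [ 487.9 -244.8] [ 48.  132.6] 69.8
scene stand 169 180 226 [ 480. -249.  171.] rect [ 493.4 -253.5] [ 35.4 115.5] 69.8
top gauge 4 14 363 [470. 186.   7.] rect [468.6 180. ] [126.6 124.8] 0.3
top gauge 14 32 70 [466. 179.  25.] rect [463.5 184.7] [46.4 80.6] 10.7
top gauge 30 38 68 [467. 185.  33.] rect [469.9 190.1] [24.6 74.3] 18.7
top gauge 50 104 39 [468. 185.  77.] rect [469.4 189. ] [ 9.8 56. ] 19.7
top gauge 104 112 30 [470. 187. 107.] rect [469.1 190.8] [ 9.5 59.2] 17.5
top gauge 112 142 16 [468. 184. 128.] rect [466.2 186.8] [ 9.1 29.9] 35.8
top gauge 142 160 47 [469. 191. 148.] rect [469.4 190.7] [ 9.5 33.8] 17.1
top stand 7 16 1055 [ 471. -245.   11.] rect [ 458.6 -243.5] [220.5 212.3] 87.8
top stand 60 130 19 [ 447. -226.   89.] rect [ 448.4 -227.6] [32.8 15.7] 24.9
top stand 137 158 22 [ 495. -247.  152.] rect [ 487.  -239.7] [ 35.3 120.1] 64.3
top stand 158 169 182 [ 482. -244.  164.] rect [ 485.1 -244. ] [ 46.5 130.8] 66.3
top stand 169 180 154 [ 471. -243.  172.] rect [ 493.3 -243.6] [ 48.5 112.6] 70.9
```

```bash
python3 - <<'E'
from h import *
w=cap('wrist'); s=robot.read_state()
from scipy.spatial.transform import Rotation as Ro
T=np.eye(4);T[:3,:3]=Ro.from_euler('xyz',s['tcp_rot'],degrees=True).as_matrix();T[:3,3]=s['tcp_pos']
print(np.round(np.linalg.inv(T)@w['extrinsics'],2),w['fx'],w['cx'],w['cy'])
for nm in('scene','top'):
    c=ld(nm);W=cloud(c);im=c['image'].astype(int)
    sat=im.max(2)-im.min(2)
    m=(abs(W[...,0]-480)<110)&(W[...,1]<-150)&(W[...,1]>-360)&(sat<40)&(W[...,2]>4)
    n,l,st,ce=cv2.connectedComponentsWithStats(m.astype(np.uint8)); k=1+st[1:,4].argmax(); q=W[l==k]
    def rect(p): rc=cv2.minAreaRect(p[:,:2].astype(np.float32)); return len(p),np.round(rc[0],1),np.round(rc[1],1),round(rc[2],1)
    print(nm,'base',rect(q[(q[:,2]>8)&(q[:,2]<16)]))
    b=rect(q[(q[:,2]>8)&(q[:,2]<16)])
    # high pts: direction
    h=q[q[:,2]>157]; print('high',rect(h)); 
    for yaw in(-20,-22):
        d=np.array([np.cos(np.radians(yaw)),np.sin(np.radians(yaw))]);nn=np.array([-d[1],d[0]])
        t=(h[:,:2]-h[:,:2].mean(0))@d; v=(h[:,:2]-h[:,:2].mean(0))@nn
        print(yaw,h[:,:2].mean(0))
        for a in np.arange(-60,90,8):
            k=(t>=a)&(t<a+8)
            if k.any(): print(int(a),k.sum(),np.round([v[k].min(),v[k].max(),v[k].mean(),h[k,2].min(),h[k,2].max()],1))
        if yaw==-20 : continue
E
```

```text
[[   1.     -0.     -0.     -0.72]
 [   0.     -0.3     0.95 -143.47]
 [  -0.     -0.95   -0.3    78.51]
 [   0.      0.      0.      1.  ]] 309.70691628693146 317.03233160374356 202.84695106237922
scene base (1665, array([ 477.3, -247.8]), array([100.3, 133. ]), 70.5)
high (514, array([ 487.9, -244.8]), array([ 48. , 132.6]), 69.8)
-20 [ 488.30193833 -250.95422426]
-60 1 [-10.7 -10.7 -10.7 170.1 170.1]
-52 36 [-17.9  15.5  -1.2 157.5 173.6]
-44 55 [-18.2  28.3   0.7 162.2 173.8]
-36 63 [-17.7  29.8   7.3 158.  173.3]
-28 105 [-17.9  15.4  -1.7 157.1 173.3]
-20 10 [ -4.5   2.6  -1.  160.9 164.6]
-12 11 [ -4.5   1.9  -1.6 157.7 165.5]
-4 11 [ -4.6   2.2  -1.  158.7 163.9]
4 9 [ -4.7   2.5  -1.8 160.1 163.6]
12 11 [ -4.5   2.   -1.1 159.6 164.1]
20 15 [ -7.9   5.1  -1.7 159.8 167.9]
28 19 [ -7.4   6.2  -1.4 161.4 166.8]
36 9 [-14.   13.3   0.7 164.6 171.5]
44 111 [-18.6  17.4  -1.1 157.8 172.9]
52 9 [ -5.1   3.5  -2.  162.3 171.9]
60 29 [-4.300e+00  4.300e+00 -1.000e-01  1.573e+02  1.724e+02]
-22 [ 488.30193833 -250.95422426]
-60 1 [ -4.8  -4.8  -4.8 163.1 163.1]
-52 37 [-19.6  13.7  -
[... 1420 characters left out ...]
769]
-60 6 [ -7.7  -0.6  -3.9 158.5 164.7]
-52 9 [ -6.5  -0.6  -3.6 159.1 165.3]
-44 35 [-19.6  12.6  -3.  158.7 178.1]
-36 50 [-20.6  27.9   2.9 160.3 177. ]
-28 53 [-19.9  27.2   2.5 157.  177.7]
-20 39 [-20.1  14.1  -2.7 162.5 177.4]
-12 10 [-10.3  12.   -1.7 157.2 171.5]
-4 9 [ -5.5   1.4  -1.7 160.4 165.6]
4 9 [ -6.2   1.   -2.3 159.4 164.5]
12 9 [ -5.3   2.1  -1.4 157.4 167. ]
20 10 [ -4.8   2.7  -0.9 160.  165.7]
28 10 [ -4.8   3.5  -0.3 159.6 167.5]
36 14 [-7.500e+00  6.900e+00 -1.000e-01  1.587e+02  1.706e+02]
44 15 [-7.500e+00  7.100e+00  1.000e-01  1.586e+02  1.696e+02]
52 45 [-17.8  18.5   1.1 158.2 176.8]
60 10 [ -2.7   3.8   0.2 160.9 176.5]
68 7 [ -3.3   6.1   2.2 167.2 172. ]
```

```bash
cat >> h.py <<'E'
from scipy.spatial.transform import Rotation as Ro
def rel(p,yaw,frm=None):
    s=robot.read_state()
    if frm is None: fp,R=s['tcp_pos'],Ro.from_euler('xyz',s['tcp_rot'],degrees=True)
    else: fp,R=frm[:3],Ro.from_euler('xyz',[-90,0,frm[3]],degrees=True)
    d=R.inv().apply(np.array(p)-fp)/1000
    r=(R.inv()*Ro.from_euler('xyz',[-90,0,yaw],degrees=True)).as_rotvec()
    return np.round(d,4),np.round(r,3)
E
python3 -c "
from h import *
f=[259.286,-568.671,231.3,-65.489]
print(rel([380,160,300],17,f))"
```

```text
(array([-0.6129, -0.0687,  0.4121]), array([ 0.  , -1.44,  0.  ]))
```

Emit:
step_arm(
  series="1 0 -0.0687 0 0 0 0; 1 -0.613 -0.0687 0.412 0 -1.44 0; 1 -0.613 -0.0687 0.412 0 -1.44 0; 1 -0.613 -0.0687 0.412 0 -1.44 0; 1 -0.613 -0.0687 0.412 0 -1.44 0; 1 -0.613 -0.0687 0.412 0 -1.44 0; 1 -0.613 -0.0687 0.412 0 -1.44 0; 1 -0.613 -0.0687 0.412 0 -1.44 0; 1 -0.613 -0.0687 0.412 0 -1.44 0; 1 -0.613 -0.0687 0.412 0 -1.44 0; 1 -0.613 -0.0687 0.412 0 -1.44 0; 1 -0.613 -0.0687 0.412 0 -1.44 0",
  newtons=40,
)

```text
clock: 1.65
tcp_pos: [371.4, 111.7, 299.8]
tcp_rot: [-90.0, -0.1, 17.0]
contact_force: [0.6, -0.7, 0.4]
finger_gap: 85.7
```

```bash
python3 - <<'E'
from h import *
c=cap('wrist');cv2.imwrite('pics/w1.png',c['image']);s=robot.read_state();print(s['tcp_pos'],s['tcp_rot'],s['joint_pos'],np.abs(s['qd']).max())
E
```

```text
[370.84973789 119.31858552 299.67391611] [-89.70745302  -0.15304084  17.48027002] [  5.91757631 -23.9256622  114.06835172   0.31728812  89.76601762
 -11.56412737] 13.907715156361727
```

View pics/w1.png

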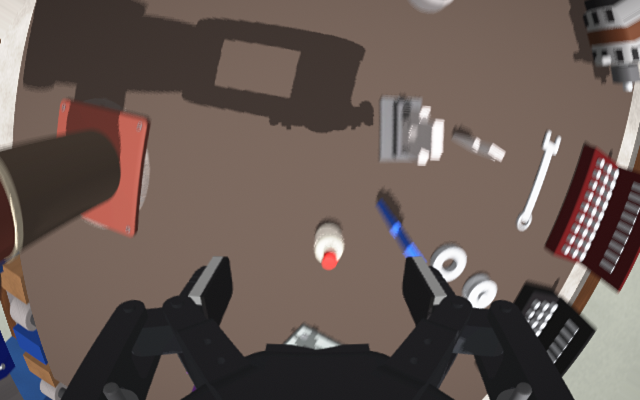

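```bash
python3 - <<'E'
from h import *
i=ld('wrist')['image'][85:175,370:460];cv2.imwrite('pics/c2.png',cv2.resize(i,(540,540),interpolation=cv2.INTER_CUBIC))
j=ld('scene')['image'][145:205,340:380]
E
```

```text
(no output)
```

View pics/c2.png

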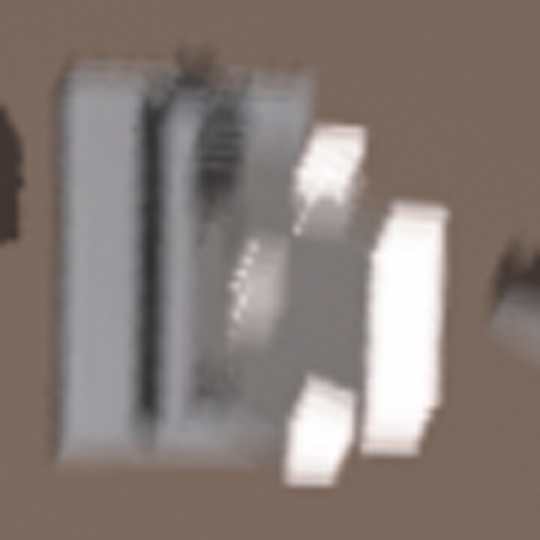

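Emit:
step_arm(
  series="1 -0.02 0.06 0.03 0 0 0; 1 -0.02 0.11 0.03 0 0 0; 1 -0.02 0.11 0.03 0 0 0; 1 -0.02 0.11 0.03 0 0 0",
)

```text
clock: 2.2
tcp_pos: [344.9, 132.3, 191.7]
tcp_rot: [-90.0, -0.1, 17.0]
contact_force: [-0.1, -0.8, 0.8]
finger_gap: 85.4
```

```bash
python3 - <<'E'
from h import *
c=cap('wrist');s=robot.read_state();print(s['tcp_pos'],s['tcp_rot'],np.abs(s['qd']).max())
E=np.array(c['extrinsics']);p=np.linalg.inv(E)@np.array([470,190,75,1]);r=np.hypot(p[0],p[1]);th=np.arctan2(r,p[2])
u=c['cx']+c['fx']*th*p[0]/r;v=c['cy']+c['fy']*th*p[1]/r;print(u,v)
u,v=int(u),int(v);i=c['image'][max(v-65,0):v+65,u-65:u+65];cv2.imwrite('pics/c3.png',cv2.resize(i,None,fx=4.5,fy=4.5,interpolation=cv2.INTER_CUBIC))
E
```

```text
[345.58876856 132.2976806  192.39254814] [-90.03900882  -0.23185601  16.96976697] 0.5296900049634898
461.6107872381531 179.17233849486462
```

View pics/c3.png

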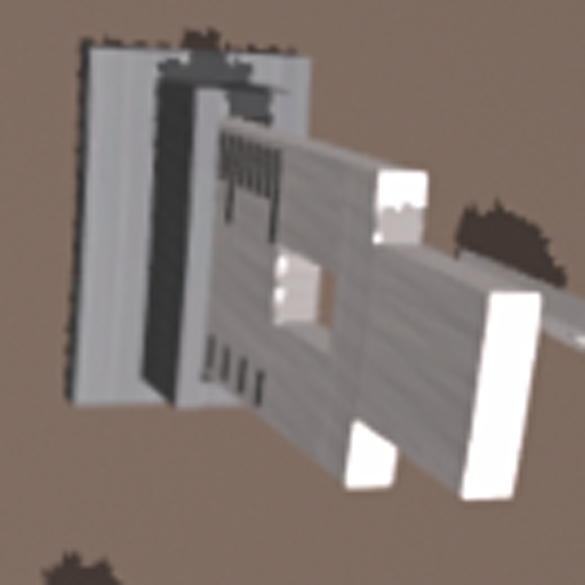

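Gauge confirmed. In the crop the graduations, around (250,160) and (235,370), lie on the face toward the robot, so gauge +x points to about 197°. Joint 6 cannot make the needed half turn in one grasp. I'll pick the gauge up, stand it on free bench, regrip it turned 180°, and then hang it.

Emit:
step_arm(
  series="1 0.06 0 0.0186 0 0 0; 1 0.12 0 0.0186 0 0 0; 1 0.1364 0 0.0186 0 0 0; 1 0.1364 0 0.0186 0 0 0; 1 0.1364 0.04 0.0186 0 0 0; 1 0.1364 0.078 0.0186 0 0 0; 1 0.1364 0.078 0.0186 0 0 0; 0.05 0.1364 0.078 0.0186 0 0 0; 0.05 0.1364 0.078 0.0186 0 0 0; 0.05 0.1364 0.078 0.0186 0 0 0; 0.05 0.1364 0.078 0.0186 0 0 0; 0.05 0.1364 0.078 0.0186 0 0 0",
  newtons=40,
)

```text
clock: 3.75
tcp_pos: [469.3, 190.3, 112.3]
tcp_rot: [-90.0, -0.1, 17.0]
contact_force: [1.6, 0.9, 3.2]
finger_gap: 9.5
```

Emit:
step_arm(
  series="0.05 0 0 0 0 0 0; 0.05 0 -0.02 0 0 0 0; 0.05 0 -0.04 0 0 0 0; 0.05 0 -0.08 0 0 0 0; 0.05 0 -0.12 0 0 0 0; 0.05 0 -0.12 0 0 0 0; 0.05 0 -0.12 0 0 0 0",
)

```text
clock: 4.62
tcp_pos: [467.6, 189.9, 229.9]
tcp_rot: [-90.0, 0.2, 17.0]
contact_force: [-0.7, -0.8, -2.6]
finger_gap: 9.5
```

```bash
python3 - <<'E'
from h import *
s=robot.read_state();print(s)
W=cloud(cap('top'));q=W[(abs(W[...,0]-470)<60)&(abs(W[...,1]-190)<60)&(W[...,2]>205)&(W[...,2]<300)]
print(len(q),q.min(0) if len(q) else 0,q.max(0) if len(q) else 0)
print(rel([520,-80,235],-98.7))
E
```

```text
{'clock': 4.625, 'joint_pos': array([ 1.31449004e+01, -3.84897411e+00,  1.05065943e+02,  2.55069135e-03,
        7.89364904e+01, -3.87529973e+00]), 'qd': array([-0.01755277,  0.84619701,  1.15308711, -0.06363874, -0.12401981,
       -0.04513711]), 'effort': array([ 2.35222135e-03, -3.79379404e+01, -4.14311600e+01, -1.87242426e-04,
       -4.58048028e-02, -4.89969750e-05]), 'tcp_pos': array([467.58051134, 189.92559913, 229.93251344]), 'tcp_rot': array([-89.98713215,   0.15293929,  17.01972449]), 'contact_force': array([-0.724602  , -0.75869834, -2.59737746]), 'ft_torque': array([ 0.01053182,  0.06356434, -0.03350082]), 'finger_gap': 9.513328274152741}
26 [466.71233243 161.03509467 208.27434543] [479.70280779 173.34163508 228.90647319]
(array([-0.0286, -0.0056, -0.2734]), array([ 0.004,  2.02 , -0.003]))
```

Emit:
step_arm(
  series="0.05 0 -0.045 0 0 0 0; 0.05 0 -0.05 0 0 0 0; 0.05 -0.005 -0.05 -0.05 0 0.18 0; 0.05 -0.01 -0.05 -0.10 0 0.36 0; 0.05 -0.015 -0.05 -0.15 0 0.54 0; 0.05 -0.02 -0.05 -0.19 0 0.72 0; 0.05 -0.0286 -0.05 -0.23 0 0.90 0; 0.05 -0.0286 -0.05 -0.25 0 1.08 0; 0.05 -0.0286 -0.05 -0.2734 0 1.26 0; 0.05 -0.0286 -0.05 -0.2734 0 1.44 0; 0.05 -0.0286 -0.05 -0.2734 0 1.62 0; 0.05 -0.0286 -0.05 -0.2734 0 1.80 0",
)

```text
clock: 6.18
tcp_pos: [520.2, -79.5, 278.7]
tcp_rot: [-90.2, 0.1, -86.5]
contact_force: [-0.9, -0.3, -1.4]
finger_gap: 9.2
```

Emit:
step_arm(
  series="0.05 0 0.03 0 0 0.1 0; 0.05 0 0.07 0 0 0.22 0; 0.05 0 0.12 0 0 0.22 0; 0.05 0 0.15 0 0 0.22 0; 0.05 0 0.155 0 0 0.22 0; 0.05 0 0.155 0 0 0.22 0; 0.05 0 0.155 0 0 0.22 0",
)

```text
clock: 7.05
tcp_pos: [522.4, -80.0, 128.1]
tcp_rot: [-89.8, -0.0, -98.7]
contact_force: [0.5, -0.5, -1.9]
finger_gap: 9.5
```

Emit:
step_arm(
  series="0.05 0 0.01 0 0 0 0; 0.05 0 0.018 0 0 0 0; 0.05 0 0.02 0 0 0 0; 0.05 0 0.02 0 0 0 0",
)

```text
clock: 7.55
tcp_pos: [521.0, -79.6, 106.3]
tcp_rot: [-90.0, 0.0, -98.7]
contact_force: [-0.5, -0.1, -3.0]
finger_gap: 9.6
```

Emit:
step_arm(
  series="0.05 0 0.001 0 0 0 0; 0.05 0 0.002 0 0 0 0; 0.05 0 0.002 0 0 0 0",
)

```text
clock: 7.92
tcp_pos: [521.3, -79.7, 104.6]
tcp_rot: [-90.0, 0.0, -98.7]
contact_force: [-0.5, -0.2, -1.8]
finger_gap: 9.5
```

Emit:
step_arm(
  series="0.05 0 0.001 0 0 0 0; 0.05 0 0.0015 0 0 0 0; 0.05 0 0.0015 0 0 0 0",
)

```text
clock: 8.3
tcp_pos: [521.8, -79.8, 104.4]
tcp_rot: [-89.9, -0.0, -98.7]
contact_force: [-2.0, 1.3, 5.5]
finger_gap: 9.7
```

Emit:
step_arm(
  series="0.18 0 0 0 0 0 0; 0.18 0 0 0 0 0 0; 0.3 0 0 0 0 0 0; 0.3 0 0 0 0 0 0; 0.3 0 0 0 0 0 0; 0.3 0 -0.02 0 0 0 0; 0.3 0 -0.05 0 0 0 0; 0.3 0 -0.1 0 0 0 0; 0.3 0 -0.1 0 0 0 0; 0.3 0 -0.1 0 0 0 0",
)

```text
clock: 9.55
tcp_pos: [521.1, -79.6, 202.8]
tcp_rot: [-90.0, 0.0, -98.7]
contact_force: [-0.2, -0.4, -0.4]
finger_gap: 25.7
```

```bash
python3 - <<'E'
from h import *
s=robot.read_state();print(s['tcp_pos'],s['tcp_rot'],s['joint_pos'],s['finger_gap'])
for nm in('scene','top'):
    W=cloud(cap(nm))
    for z0,z1 in((20,60),(60,98),(104,150),(132,150)):
        q=W[(abs(W[...,0]-521)<50)&(abs(W[...,1]+80)<50)&(W[...,2]>z0)&(W[...,2]<z1)]
        if len(q)>4:
            rc=cv2.minAreaRect(q[:,:2].astype(np.float32));print(nm,z0,len(q),q.mean(0).round(1),np.round(rc[0],1),np.round(rc[1],1),rc[2])
E
```

```text
[521.0513409  -79.60779927 202.75882907] [-9.00054427e+01  3.11277496e-03 -9.87200872e+01] [-1.72639474e+01  4.78596461e-01  1.03817977e+02  2.34210539e-03
  7.57092717e+01  8.14555615e+01] 25.655184485339856
scene 20 203 [528.6 -85.9  40.6] [523.9 -83.3] [12.1 60.9] 85.81776428222656
scene 60 196 [528.2 -85.5  78.8] [523.1 -83.9] [11.8 63.7] 84.92500305175781
scene 104 170 [526.3 -84.7 126.4] [523.3 -82.3] [12.1 35.6] 79.34538269042969
scene 132 67 [525.1 -83.1 138. ] [523.3 -82.3] [12.1 35.6] 79.34538269042969
top 20 5 [494.5 -72.1  47.3] [494.6 -71.5] [10.6  3.6] 31.976469039916992
top 60 7 [493.7 -73.7  86.4] [492.8 -74.7] [7.9 6. ] 42.19842529296875
```

Emit:
step_arm(
  series="0.4 0 0 0 0 -0.18 0; 0.4 0 0 0 0 -0.36 0; 0.4 0 0 0 0 -0.54 0; 0.4 0 0 0 0 -0.72 0; 0.4 0 0 0 0 -0.90 0; 0.4 0 0 0 0 -1.08 0; 0.4 0 0 0 0 -1.26 0; 0.4 0 0 0 0 -1.44 0; 0.4 0 0 0 0 -1.5708 0; 0.4 0 0 0 0 -1.5708 0",
)

```text
clock: 10.9
tcp_pos: [520.4, -79.4, 201.5]
tcp_rot: [-90.0, 0.2, -8.8]
contact_force: [-0.2, -0.2, 0.7]
finger_gap: 34.2
```

Emit:
step_arm(
  series="0.4 0 0 0 0 -0.18 0; 0.4 0 0 0 0 -0.36 0; 0.4 0 0 0 0 -0.54 0; 0.4 0 0 0 0 -0.72 0; 0.4 0 0 0 0 -0.90 0; 0.4 0 0 0 0 -1.08 0; 0.4 0 0 0 0 -1.26 0; 0.4 0 0 0 0 -1.44 0; 0.4 0 0 0 0 -1.5708 0; 0.4 0 0 0 0 -1.5708 0; 0.4 0 0 0 0 -1.5708 0",
)

```text
clock: 12.28
tcp_pos: [521.0, -79.6, 202.6]
tcp_rot: [-90.0, -0.0, 81.1]
contact_force: [-0.0, 0.9, 0.6]
finger_gap: 34.4
```

```bash
python3 - <<'E'
from h import *
s=robot.read_state();print(s['tcp_pos'],s['tcp_rot'],s['joint_pos'],s['finger_gap'])
print(rel([521.1,-79.6,104.8],81.3))
E
```

```text
[521.00739694 -79.60166015 202.60846492] [-8.99547336e+01 -6.71649294e-03  8.10639581e+01] [-1.72633401e+01  5.12423607e-01  1.03800567e+02  9.27114796e-05
  7.57327708e+01 -9.83273237e+01] 34.35390906984448
(array([ 0.    ,  0.0978, -0.0002]), array([-0.001, -0.004,  0.   ]))
```

Emit:
step_arm(
  series="0.4 0 0.05 0 0 0 0; 0.4 0 0.08 0 0 0 0; 0.4 0 0.097 0 0 0 0; 0.4 0 0.097 0 0 0 0; 0.4 0 0.097 0 0 0 0; 0.05 0 0.097 0 0 0 0; 0.05 0 0.097 0 0 0 0; 0.05 0 0.097 0 0 0 0; 0.05 0 0.097 0 0 0 0; 0.05 0 0.05 0 0 0 0; 0.05 0 0.0 0 0 0 0; 0.05 0 0.0 0 0 0 0",
  newtons=50,
)

```text
clock: 13.78
tcp_pos: [524.0, -80.5, 207.9]
tcp_rot: [-90.5, 0.1, 81.3]
contact_force: [-0.1, 0.1, -1.9]
finger_gap: 9.2
```

Emit:
step_arm(
  series="0.05 0 -0.05 0 0 0 0; 0.05 0 -0.08 0 0 0 0; 0.05 0 -0.08 0 0 0 0",
)

```text
clock: 14.15
tcp_pos: [522.1, -79.9, 284.3]
tcp_rot: [-90.2, 0.0, 81.3]
contact_force: [0.4, 0.3, -2.1]
finger_gap: 9.3
```

```bash
python3 - <<'E'
from h import *
s=robot.read_state();print(s['tcp_pos'],s['tcp_rot'],s['contact_force'],s['finger_gap'])
# stand fit: base points -> (origin,yaw) from scene + top; use base rect & hook bar
c=np.cos(np.radians(-19.7));n=np.sin(np.radians(-19.7))
for nm in('scene','top'):
    W=cloud(ld(nm)) # latest
    o=np.array([482.5,-248.7]);d=np.array([c,n]);v=np.array([-n,c])
    L=np.stack([(W[...,:2]-o)@d,(W[...,:2]-o)@v,W[...,2]],-1)
    b=L[(L[...,0]>-15)&(L[...,0]<50)&(abs(L[...,1])<12)&(L[...,2]>157)&(L[...,2]<170)]
    k=np.polyfit(b[:,0],b[:,1],1);print(nm,'bar y at 0,70',np.polyval(k,[0,50]),np.median(b[:,2]),b[:,2].max())
    t=L[(L[...,0]>40)&(L[...,0]<100)&(abs(L[...,1])<22)&(L[...,2]>140)&(L[...,2]<182)]
    far=abs(t[:,1])>10; nr=t[(abs(t[:,1])<8)]
    print(' keeper x',np.percentile(t[far,0],[5,25,50,75,95]).round(1),'y',np.percentile(t[far,1],[1,99]),'zmax',t[far,2].max())
    print(' tip x',np.sort(nr[:,0])[::max(1,len(nr)//20)].round(1)); tp=nr[nr[:,0]>np.percentile(t[far,0],50)+5];print(' tip y',np.percentile(tp[:,1],[2,50,98]))
for nm,sx in(('x',0),):
    pass
E
```

```text
[522.12469498 -79.93521195 284.32097228] [-9.01888859e+01  2.77056601e-02  8.12805361e+01] [ 0.3699738   0.2599219  -2.09016104] 9.316819909293326
scene bar y at 0,70 [-1.13773912 -1.13701674] 163.31696303345177 169.9403189854637
 keeper x [51.  54.  55.1 55.8 56.7] y [-18.81188467  17.12937062] zmax 173.3020685893688
 tip x [41.  42.7 50.5 51.3 53.1 54.  54.3 55.  55.2 55.4 55.7 55.9 56.2 56.5
 57.2 63.7 66.8 67.4 67.8 68.  68.4 68.8 70.7]
 tip y [-5.75688367 -1.40331808  3.69989453]
top bar y at 0,70 [0.94944958 2.00040833] 163.4446208400609 169.32390544119517
 keeper x [46.5 47.2 48.9 50.5 52.7] y [-16.54646017  19.07907767] zmax 175.74216443904993
 tip x [40.3 42.1 43.  43.1 44.7 46.4 46.7 46.8 47.6 48.1 48.7 49.8 50.2 51.8
 52.6 55.4 57.3 57.6 59.7 60.3 62.3 62.8 64.7 65.4]
 tip y [-2.94060458  2.15535593  5.64568012]
```

```bash
cat >> h.py <<'E'
O=np.array([482.5,-248.7]);YAW=-19.6
D=np.array([np.cos(np.radians(YAW)),np.sin(np.radians(YAW))]);V=np.array([-D[1],D[0]])
def loc(x,y,z): return list(O+x*D+y*V)+[z]
def toloc(p): return np.round([(p[:2]-O)@D,(p[:2]-O)@V,p[2]],2)
E
python3 -c "
from h import *
print(loc(100,1.1,305),rel(loc(100,1.1,305),YAW))"
```

```text
[np.float64(577.0747420054549), np.float64(-281.2088937769595), 305] (array([-0.1906, -0.0203, -0.0849]), array([0.003, 1.761, 0.003]))
```

Emit:
step_arm(
  series="0.05 0 -0.0203 0 0 0.1 0; 0.05 -0.02 -0.0203 -0.01 0 0.28 0; 0.05 -0.05 -0.0203 -0.02 0 0.46 0; 0.05 -0.08 -0.0203 -0.04 0 0.64 0; 0.05 -0.11 -0.0203 -0.05 0 0.82 0; 0.05 -0.14 -0.0203 -0.06 0 1.0 0; 0.05 -0.17 -0.0203 -0.07 0 1.18 0; 0.05 -0.1906 -0.0203 -0.0849 0 1.36 0; 0.05 -0.1906 -0.0203 -0.0849 0 1.54 0; 0.05 -0.1906 -0.0203 -0.0849 0 1.72 0; 0.05 -0.1906 -0.0203 -0.0849 0 1.761 0; 0.05 -0.1906 -0.0203 -0.0849 0 1.761 0",
)

```text
clock: 15.65
tcp_pos: [575.3, -280.4, 299.7]
tcp_rot: [-89.9, 0.3, -19.6]
contact_force: [0.2, 0.4, -1.3]
finger_gap: 9.5
```

Emit:
step_arm(
  series="0.05 0 0.05 0 0 0 0; 0.05 0 0.09 0 0 0 0; 0.05 0 0.108 0 0 0 0; 0.05 0 0.108 0 0 0 0; 0.05 0 0.108 0 0 0 0; 0.05 0 0.108 0 0 0 0",
)

```text
clock: 16.4
tcp_pos: [577.4, -281.7, 197.7]
tcp_rot: [-90.1, -0.2, -19.6]
contact_force: [-0.2, -0.0, -2.1]
finger_gap: 9.3
```

```bash
python3 - <<'E'
from h import *
s=robot.read_state();print(toloc(s['tcp_pos']),s['tcp_rot'],s['contact_force'],s['finger_gap'])
for nm in('scene','top'):
    c=cap(nm);W=cloud(c);L=np.concatenate([np.stack([(W[...,:2]-O)@D,(W[...,:2]-O)@V],-1),W[...,2:]],-1)
    b=L[(L[...,0]>-15)&(L[...,0]<48)&(abs(L[...,1])<12)&(L[...,2]>157)&(L[...,2]<170)]
    if len(b): print(nm,'bar y',np.percentile(b[:,1],[2,50,98]),len(b))
    t=L[(L[...,0]>40)&(L[...,0]<76)&(abs(L[...,1])<22)&(L[...,2]>140)&(L[...,2]<182)]
    if len(t): print(' keeper/tip x',np.percentile(t[:,0],[2,25,50,75,98]))
    for z0,z1 in((92,130),(130,185),(192,235)):
        g=L[(L[...,0]>85)&(L[...,0]<115)&(abs(L[...,1])<40)&(L[...,2]>z0)&(L[...,2]<z1)]
        if len(g): print(' gauge',z0,len(g),'x',np.percentile(g[:,0],[2,50,98]).round(1),'y',np.percentile(g[:,1],[1,99]).round(1),'zmin',g[:,2].min().round(1))
i=cv2.imread  # noqa
c=ld('scene')['image'][180:290,190:310];cv2.imwrite('pics/c4.png',cv2.resize(c,None,fx=5,fy=5,interpolation=cv2.INTER_CUBIC))
c=cap('wrist')['image'];cv2.imwrite('pics/w4.png',c)
E
```

```text
[100.42   0.78 197.73] [-90.05005512  -0.20855897 -19.60924273] [-0.2345707  -0.01529925 -2.11515337] 9.291583841953104
scene bar y [-7.98371246 -2.39649543  1.91676753] 66
 keeper/tip x [50.54514282 53.7047365  54.70438985 55.72263431 56.82846657]
 gauge 92 374 x [103.7 106.9 108.5] y [-30.1  29.1] zmin 92.2
 gauge 130 571 x [ 99.1 106.6 108.6] y [-30.1  29.1] zmin 130.2
 gauge 192 144 x [ 95.3 106.7 113.8] y [-17.3  16.1] zmin 192.4
top bar y [-6.28972355  1.51447155  8.48683411] 46
 keeper/tip x [41.16394327 46.84594592 48.72129325 52.61638753 64.25236211]
 gauge 92 7 x [ 93.8  95.4 104.2] y [29.5 32.1] zmin 95.2
 gauge 130 4 x [ 96.8 101.2 103.1] y [31.8 32.2] zmin 130.1
```

View pics/c4.png

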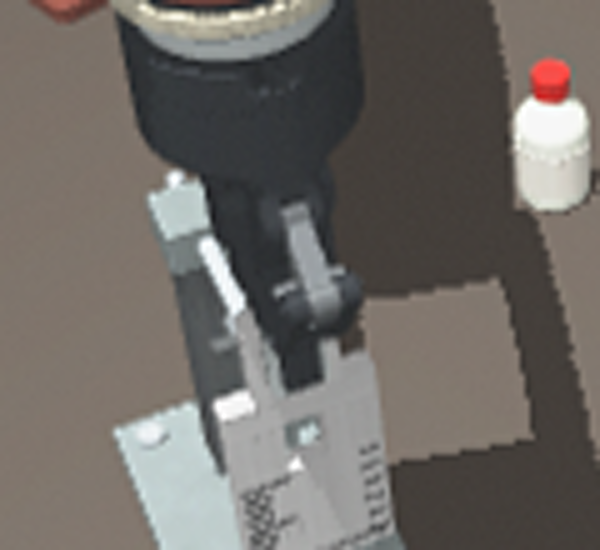

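Emit:
step_arm(
  series="0.05 -0.01 0 -0.0005 0 0 0; 0.05 -0.02 0 -0.0005 0 0 0; 0.05 -0.025 0 -0.0005 0 0 0; 0.05 -0.03 0 -0.0005 0 0 0; 0.05 -0.035 0 -0.0005 0 0 0; 0.05 -0.037 0 -0.0005 0 0 0; 0.05 -0.037 0 -0.0005 0 0 0",
)

```text
clock: 17.42
tcp_pos: [541.2, -269.0, 195.4]
tcp_rot: [-90.0, -0.0, -19.6]
contact_force: [0.3, 1.1, -2.2]
finger_gap: 9.1
```

Emit:
step_arm(
  series="0.05 -0.001 0 0 0 0 0; 0.05 -0.002 0 0 0 0 0; 0.05 -0.002 0 0 0 0 0; 0.05 -0.002 0 0 0 0 0",
)

```text
clock: 17.92
tcp_pos: [539.4, -268.4, 195.4]
tcp_rot: [-90.0, -0.0, -19.6]
contact_force: [-0.4, 0.3, -2.1]
finger_gap: 9.3
```

Emit:
step_arm(
  series="0.05 -0.001 0 0 0 0 0; 0.05 -0.002 0 0 0 0 0; 0.05 -0.002 0 0 0 0 0; 0.05 -0.002 0 0 0 0 0",
)

```text
clock: 18.42
tcp_pos: [537.8, -267.8, 195.5]
tcp_rot: [-90.0, -0.0, -19.6]
contact_force: [2.2, -1.3, -3.2]
finger_gap: 9.1
```

Emit:
step_arm(
  series="0.05 -0.001 0 0 0 0 0; 0.05 -0.002 0 0 0 0 0; 0.05 -0.003 0 0 0 0 0; 0.05 -0.003 0 0 0 0 0; 0.05 -0.003 0 0 0 0 0",
)

```text
clock: 19.05
tcp_pos: [534.8, -266.7, 195.5]
tcp_rot: [-90.0, -0.0, -19.6]
contact_force: [3.8, -1.7, -2.6]
finger_gap: 9.3
```

```bash
python3 - <<'E'
from h import *
s=robot.read_state();print(toloc(s['tcp_pos']),s['tcp_rot'],s['contact_force'],s['contact_force'][:2]@D,s['contact_force'][:2]@V)
E
```

```text
[ 55.31   0.58 195.52] [-9.00037649e+01 -2.51909178e-02 -1.96153734e+01] [ 3.84439688 -1.74259145 -2.58120686] 4.206197766476849 -0.3520123003441651
```

Emit:
step_arm(
  series="0.05 -0.0012 0 0 0 0 0; 0.05 -0.0012 0 0 0 0 0; 0.05 -0.0012 0.003 0 0 0 0; 0.05 -0.0012 0.005 0 0 0 0; 0.05 -0.0012 0.006 0 0 0 0; 0.05 -0.0012 0.006 0 0 0 0",
)

```text
clock: 19.8
tcp_pos: [533.5, -266.3, 189.4]
tcp_rot: [-90.0, -0.0, -19.6]
contact_force: [4.9, -2.3, -1.0]
finger_gap: 9.1
```

Emit:
step_arm(
  series="0.05 0 0.002 0 0 0 0; 0.05 0 0.003 0 0 0 0; 0.05 0 0.003 0 0 0 0; 0.05 0 0.003 0 0 0 0",
)

```text
clock: 20.3
tcp_pos: [533.4, -266.2, 186.1]
tcp_rot: [-90.0, 0.0, -19.6]
contact_force: [4.3, -2.2, -1.1]
finger_gap: 9.3
```

Emit:
step_arm(
  series="0.05 0 0.0005 0 0 0 0; 0.05 0 0.001 0 0 0 0; 0.05 0 0.0015 0 0 0 0; 0.05 0 0.0015 0 0 0 0",
)

```text
clock: 20.8
tcp_pos: [533.7, -266.3, 185.4]
tcp_rot: [-90.0, -0.0, -19.6]
contact_force: [2.7, -1.0, 4.3]
finger_gap: 8.8
```

Emit:
step_arm(
  series="0.05 0 0.0005 0 0 0 0; 0.05 0 0.001 0 0 0 0; 0.05 0 0.001 0 0 0 0; 0.05 0 0.001 0 0 0 0",
)

```text
clock: 21.3
tcp_pos: [533.8, -266.4, 185.2]
tcp_rot: [-90.0, -0.1, -19.6]
contact_force: [0.8, -1.1, 8.4]
finger_gap: 9.3
```

```bash
python3 - <<'E'
from h import *
def sh(c):
    W=cloud(c);L=np.concatenate([np.stack([(W[...,:2]-O)@D,(W[...,:2]-O)@V],-1),W[...,2:]],-1)
    return L
c=cap('scene');L=sh(c)
for s in(-1,1):
    g=L[(L[...,0]>45)&(L[...,0]<75)&(L[...,1]*s>19)&(L[...,1]*s<32)&(L[...,2]>150)&(L[...,2]<190)]
    print('shoulder z',np.percentile(g[:,2],[50,90,98,100]).round(1),len(g),'x',np.percentile(g[:,0],[2,50,98]).round(1))
t=L[(L[...,0]>60)&(L[...,0]<80)&(abs(L[...,1])<8)&(L[...,2]>150)&(L[...,2]<180)];print('tip',len(t),t.mean(0),t[:,2].max())
g=L[(L[...,0]>45)&(L[...,0]<75)&(abs(L[...,1])<40)&(L[...,2]>90)&(L[...,2]<145)];print('face x',np.percentile(g[:,0],[5,50,95]),'y',np.percentile(g[:,1],[1,99]))
cv2.imwrite('pics/c5.png',cv2.resize(c['image'][190:290,190:290],None,fx=6,fy=6,interpolation=cv2.INTER_CUBIC))
print(robot.read_state()['ft_torque'])
E
```

```text
shoulder z [169.5 177.  178.1 179. ] 84 x [51.3 60.  62. ]
shoulder z [169.4 177.8 179.5 180. ] 68 x [51.3 59.8 62. ]
tip 56 [ 65.1514851   -1.21789979 167.68505528] 178.02284839526544
face x [55.75070528 60.34834564 62.06297223] y [-30.22502858  29.34116808]
[-0.00644878 -0.32361787  0.03359078]
```

View pics/c5.png

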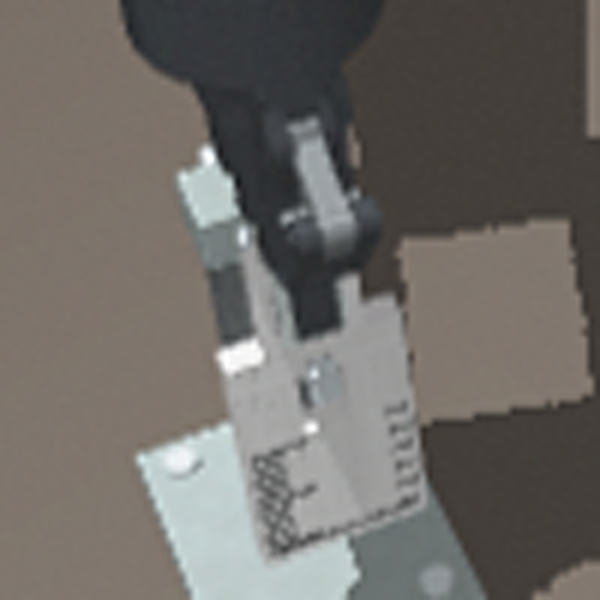

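Emit:
step_arm(
  series="0.05 0.0005 0.0005 0 0 0 0; 0.05 0.001 0.001 0 0 0 0; 0.05 0.001 0.001 0 0 0 0; 0.05 0.001 0.001 0 0 0 0",
)

```text
clock: 21.85
tcp_pos: [534.0, -266.4, 184.9]
tcp_rot: [-90.0, 0.0, -19.6]
contact_force: [-2.6, 2.9, 14.0]
finger_gap: 9.4
```

Emit:
step_arm(
  series="0.05 -0.0005 -0.001 0 0 0 0; 0.05 -0.0005 -0.001 0 0 0 0; 0.2 -0.0005 -0.001 0 0 0 0; 0.2 -0.0005 -0.001 0 0 0 0; 0.3 -0.0005 -0.001 0 0 0 0; 0.3 -0.0005 -0.001 0 0 0 0; 0.3 -0.0005 -0.001 0 0 0 0",
)

```text
clock: 22.72
tcp_pos: [533.9, -266.3, 183.7]
tcp_rot: [-90.0, 0.0, -19.6]
contact_force: [-0.2, 0.3, 0.6]
finger_gap: 25.9
```

```bash
python3 - <<'E'
from h import *
s=robot.read_state();print(toloc(s['tcp_pos']),s['contact_force'],s['finger_gap'])
E
```

```text
[ 54.3    0.61 183.67] [-0.22754285  0.34976663  0.5556041 ] 25.936768980465043
```

No contact on the tool. Rise clear and check.

Emit:
step_arm(
  series="0.3 0 -0.02 0 0 0 0; 0.3 0 -0.05 0 0 0 0; 0.3 0 -0.1 0 0 0 0; 0.3 0 -0.15 0 0 0 0; 0.3 0 -0.15 0 0 0 0; 0.3 0 -0.15 0 0 0 0; 0.3 0 -0.15 0 0 0 0; 0.3 0 -0.15 0 0 0 0",
)

```text
clock: 23.72
tcp_pos: [533.5, -266.1, 332.4]
tcp_rot: [-90.0, 0.1, -19.6]
contact_force: [0.4, -0.6, -0.0]
finger_gap: 25.5
```

```bash
python3 - <<'E'
from h import *
c=cap('scene');W=cloud(c);L=np.concatenate([np.stack([(W[...,:2]-O)@D,(W[...,:2]-O)@V],-1),W[...,2:]],-1)
for z0,z1,ym in((85,115,32),(115,150,32),(183,215,18)):
    g=L[(L[...,0]>45)&(L[...,0]<75)&(abs(L[...,1])<40)&(L[...,2]>z0)&(L[...,2]<z1)]
    m=abs(g[:,1])<ym-8; k=np.polyfit(g[m,1],g[m,0],1)
    print(z0,len(g),'x',np.percentile(g[:,0],[5,50,95]).round(1),'y',np.percentile(g[:,1],[1,99]).round(1),'slope',k.round(3),'zmax',g[:,2].max())
for s in(-1,1):
    g=L[(L[...,0]>45)&(L[...,0]<75)&(L[...,1]*s>20)&(L[...,1]*s<29)&(L[...,2]>150)&(L[...,2]<190)]
    print('shoulder',np.percentile(g[:,2],[90,98,100]).round(1))
a=L[(L[...,0]>40)&(L[...,0]<75)&(abs(L[...,1])<17)&(L[...,2]>200)&(L[...,2]<235)];print('tab top',np.percentile(a[:,2],[90,98]))
im=cv2.resize(c['image'][190:290,190:290],None,fx=6,fy=6,interpolation=cv2.INTER_CUBIC);cv2.imwrite('pics/c6.png',im)
print(robot.read_state()['tcp_pos'],robot.read_state()['contact_force'])
E
```

```text
85 274 x [60.9 62.6 64.2] y [-30.3  29. ] slope [-3.0000e-03  6.2631e+01] zmax 114.77359337075109
115 355 x [54.6 62.4 63.8] y [-30.3  28.9] slope [4.0000e-03 6.1572e+01] zmax 149.72709350288642
183 216 x [59.8 62.  63.8] y [-17.5  16. ] slope [-6.0000e-03  6.2039e+01] zmax 214.7892858284249
shoulder [177.8 178.5 178.8]
shoulder [177.3 177.6 178.9]
tab top [217.58841617 218.40815031]
[ 533.60811439 -266.1690146   332.5971891 ] [ 0.46945819  0.06464707 -0.13751582]
```

View pics/c6.png

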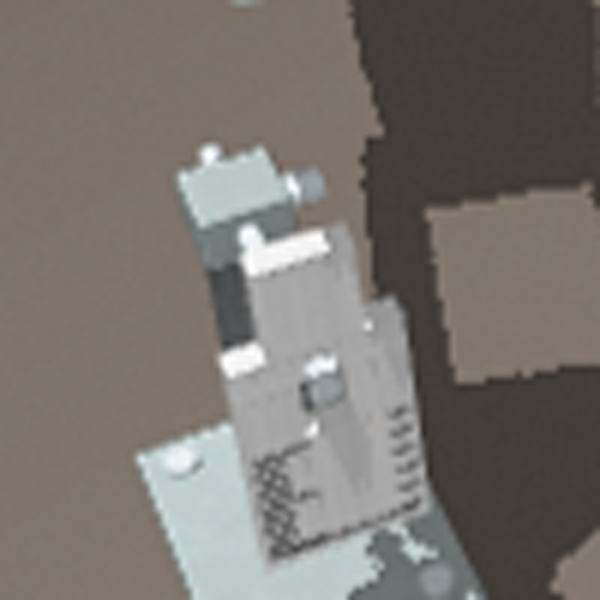

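The gauge hangs upright, marked face out, with the tip in front of the plate at crop (322,385). The tab top is at 218 mm and the shoulder at 178 mm, which is what a seated gauge should show. Handing in.

```bash
python3 -c "
from plant import robot
print(robot.sign_off(), robot.read_state()['clock'])"
```

```text
the job is handed in; nothing more can be done
the job is handed in; nothing more can be done
```

The gauge is hanging on the grey spring hook, marked face outward and let go, and I handed the job in after about 24 s; no verdict is reported.

**What I did:** The graduated face looked toward the robot, and joint 6 could not make the half turn in one grasp. I stood the gauge on free bench, regripped it turned 180°, and threaded its eye over the tip. I felt the keeper at about 2.5 N and pushed it back about 5 mm (about 5 N), short of its end stop. I then pressed the gauge down until it stopped solid on the bar, with at most about 16 N.

**Last checks (scene camera):**
- **Height:** the tab top is at 218 mm and the shoulders at about 178 mm, as they should be with the eye on the bar.
- **Attitude:** the plate face is within 0.01 rad of square to the hook and within about 0.02 rad of upright.
- **Position:** it is centred on the bar within about 1 mm.
- **Release:** the gripper is clear, about 150 mm above where it let go, and feels no contact force.

**What disagreed:**
- **Cameras:** the scene and top cameras differed by about 3 mm on the hook's position. I resolved this against the gripped gauge.
- **Seating height:** the gripper's height at seating read 1 to 2 mm above my prediction, but the camera heights agree with a seated gauge.
- **Bystanders:** I did not measure them again at the end. The arm felt no unexpected contact.

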